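# Unmould a soap bar and rack it on its curing tray

## Task

Lift the pale yellow soap bar out of the orange mould and lay it flat in the blue tray. Then slide the loaded tray by its black handle into the runners of the wooden curing rack until it is fully home: past the raised bumps in the runners, so that its front drops and it lies level behind them; the bumps and end stops may be clamped deeper or less deep, so feel for the end and do not ram it. Leave the bar lying in the tray, and do not disturb the bottle, jar and tin standing around.

Things in the scene. Friction and masses are not known exactly. Their poses are not given: they have to be found in the camera images.
- soap_bar: Pale yellow cast soap bar, a rounded block 90 (x) x 50 (y) x 44 (z) mm, about 0.12 kg. Origin at the centre of its underside, x along its length. It starts in the mould, the upper 25 mm standing out of it.
- mould: Orange open soap mould, 112 (x, 142 with the two small end tabs) x 72 (y) x 28 (z) mm, fixed to the worktop. Cavity 94 x 54 mm, its floor 9 mm above the worktop. Origin at the centre of the underside, x along its length.
- tray: Loose blue metal tray, about 0.25 kg. Pan 140 (x) x 108 (y) mm, inside 132 x 100 mm, floor 3 mm thick, walls up to z = 18 mm. On both sides a flange sticks out to y = +-66 mm (140 long, z = 14 to 18 mm) and runs in the rack. Origin at the centre of the underside. Rear edge (x = +70 mm) enters the rack first, black handle in front. Home: underside at rack z = 46.
- tray_handle (a point): A point inside the black tongue handle of the tray, at (-106, 0, 22) mm in the tray's frame; tray axes. The handle is 18 mm wide (y), 16 mm high (z = 14 to 30 mm) and runs from x = -70 to its free end at x = -142 mm in the tray's frame.
- rack: Wooden curing rack, fixed, 205 deep (x) x 159 wide (y) x 128 high (z) mm. Origin at the centre of its underside; x points into the rack, open front at x = -102.5 mm. Slatted top deck, z = 118 to 128 mm, begins at x = -87.5 mm; two finished soap bars on it from x = -10 mm, up to z = 168 mm. A gripper pointing down meets the deck before the tray is home: let go, then push the handle's end.
- rack_slot (a point): Middle of the open front at runner height: (-102.5, 0, 60) mm in the rack's frame, rack axes. Steel runners, tops at z = 60, are between y = +-57.5 and the side cheeks at +-69.5; upper guides above them from z = 73.5 mm. A round bump 5 mm high on each runner, centred 8 to 43 mm inside the front; the end stop is 151.5 mm behind the bump's centre. Flared guides beside the mouth stick out 15 mm.
- dropper: Small brown dropper bottle with black top, 33 x 34 x 102 mm, standing loose; origin at the centre of its underside. Leave alone.
- cream_jar: Round cream jar with red lid, 58 mm across, 50 mm high, loose; origin at the centre of its underside. Leave alone.
- sardine_tin: Flat rectangular fish tin, 63 x 105 x 24 mm, loose; origin at the centre of its underside. Leave alone.

How it is judged:
By the outcome, as a careful person would: the job done as asked, in the order asked, and still so for the second after the job is handed in, with the robot touching nothing.
It also fails if it takes over 59 s, if anything falls off the work surface, if the arm or the gripper's body presses on something with over 40 N, if the wrist force passes 120 N, or if a joint passes its speed limit or range.

## Robot

A 6-joint arm with a two-finger parallel gripper is mounted at the origin on a cart in front of the work surface, level with it; the furniture and walls round the work are solid. World frame = base frame: x ahead of the robot, y to its left, z up, the work surface at z = 0. Lengths are in m, angles in degrees, forces in N, time in s.
With the tool pointing down it reaches from about 0.35 to 1 m from the base axis. Payload 7.1 kg.
Tool frame: the origin (TCP) lies at the very end of the fingers, on their centre line; the grasp point (between the pads) lies 19 mm behind it; z points along the fingers, y is the line along which they close (so a half turn about z gives the same grasp; the last joint's range is limited). The gripper opens to 85 mm and grips with 20 to 120 N. Pads are 22 mm wide; open, the fingers measure 114 mm over their backs; the gripper's body (76 mm by 85 mm) begins 54 mm behind the grasp point. The pads swing forward as they close: fully open they stand 13 mm farther back than shut.
Start: joints at [72.25, 24.242, 93.386, -0, 62.372, -1.089], TCP at [0.179, 0.599, 0.231] pointing down, gripper open.
Joint ranges: [-172.04, 172.04], [-51.8, 120.97], [4.93, 147.93], [-75.15, 255.16], [6.16, 154.13], [-145.62, 145.62]. Speed limits (degrees/s): [136.94, 136.94, 172.46, 180, 180, 180].

## Interface

Orientations are given as a 3x3 rotation matrix whose columns are the frame's x, y, z axes.
In Python, from rig import r gives the robot as it stands. The module is installed in compiled form; this text tells all that it offers.
- The arm moves only by the tool play_rows, never from a script. Its argument "targets" is a list that holds one entry, the list of rows, each a list of 5 numbers: the opening, from 0 (shut) to 1 (fully open), then the shift along the tool's x, y, z in units of 40 mm (1.0 is 40 mm), then the turn about the tool's z in degrees. In form: [[[grip, x, y, z, yaw], ...]]. A call has 1 to 10 rows; each row is the pose to reach, as a shift and turn from the pose commanded when the call began, along the tool's axes at that moment; what a row does not reach only later rows make up. A row lasts 1/12 s, in which the tool goes at most 41.7 mm and 7.16 degrees, less where a joint would pass 70% of its speed; a pose out of reach is approached as far as the arm can. A call with a gripper value outside its range is refused whole. The fingers move at their own pace and stop on an object; "squeeze" is the grip in N (left out, the last holds). Time passes only in rows, so rows that repeat a pose let the fingers close. It gives the time, the measured TCP pose, the force, the opening and the grip force at its end, in the units of the state.
- r.state(): the state, without advancing time (a new reading comes with each control period).
- r.camera(name): name is "scene" or "side" or "wrist"; returns a dict with "image" (420x560x3 uint8, blue, green, red), "z_map" (420x560 float32, m along the optical axis (not along the pixel's ray), 0 where there is no reading), "mtx" (3x3 intrinsics, pixels), "cam_to_world" (4x4, takes a point from camera to world coordinates). Camera axes: x right, y up, looking along -z (the intrinsics and any distortion apply to the point x, -y, -z); pixel columns grow to the right and rows downward; lengths in m; the calibration is good to about 2 mm. A picture is of the moment at which its call begins.
- r.sign_off(): hands the job in; it is judged then, once.
The state is a dict: "t": time; "joint_positions": joint angles; "joint_vel": joint speeds; "joint_efforts": joint torques, N m; "position": TCP position; "tcp_rot": TCP orientation; "force": force on the tool from outside, world axes, zero at the start; "moment": the same for the moment, N m; "finger_gap": opening from 0.0 (shut) to 1.0 (fully open); "finger_force": force on a finger pad.
Only numpy, scipy, OpenCV 4.12 (cv2) and the standard library are available. Lean on these libraries where they do the work, as an engineer would, in place of code of your own. Each camera call takes 0.05 s, during which the arm holds its last target. There are 200 camera calls.

## Working session

There is one attempt and no reset: what is moved stays moved. The work goes in short steps, Python scripts to look and compute and a tool call to move; the robot and the scene stay as the last step left them, time stands still between calls to the robot, and variables do not carry over. Pictures are saved under pics/ and viewed, at most 10 in all, crops included, and the job is handed in when it is done.

Besides the shell and the picture viewer there is one more tool, called after "Request:" by a JSON object that holds its "op" and its "data", one argument or row to a line. play_rows: Moves the arm, as the interface text tells. Its arguments: {"type":"object","properties":{"targets":{"type":"array","items":{"type":"array","items":{"type":"array","items":{"type":"number"}}}},"squeeze":{"type":"number"}},"required":["targets"]}

```bash
mkdir -p pics
cat > h.py <<'E'
from rig import r
import numpy as np, cv2
def pts(c):
    z=c["z_map"]; K=c["mtx"]; T=c["cam_to_world"]
    v,u=np.mgrid[:z.shape[0],:z.shape[1]]
    P=np.stack([(u-K[0,2])/K[0,0]*z,-(v-K[1,2])/K[1,1]*z,-z,np.ones_like(z)],-1)
    W=(P@T.T)[...,:3]; W[z==0]=np.nan; return W
E
python3 - <<'E'
from h import *
for n in("scene","side","wrist"):
    c=r.camera(n); cv2.imwrite(f"pics/{n}0.png",c["image"]); np.savez(f"{n}0.npz",**c); print(n,c["cam_to_world"].round(3).tolist(),c["mtx"].round(1).tolist(),[k for k in c])
a=[cv2.imread(f"pics/{n}0.png") for n in("scene","side","wrist")]
print(r.state())
E
```

```text
scene [[0.852, 0.281, -0.443, 0.031], [-0.524, 0.418, -0.742, -0.931], [-0.023, 0.864, 0.503, 0.733], [0.0, 0.0, 0.0, 1.0]] [[492.5, 0.0, 275.4], [0.0, 492.5, 212.8], [0.0, 0.0, 1.0]] ['image', 'z_map', 'mtx', 'cam_to_world']
side [[0.994, 0.048, -0.1, 0.474], [-0.111, 0.515, -0.85, -1.088], [0.011, 0.856, 0.517, 0.749], [0.0, 0.0, 0.0, 1.0]] [[436.5, 0.0, 278.3], [0.0, 436.5, 207.5], [0.0, 0.0, 1.0]] ['image', 'z_map', 'mtx', 'cam_to_world']
wrist [[0.286, -0.908, -0.305, 0.101], [0.958, 0.271, 0.093, 0.622], [-0.002, -0.319, 0.948, 0.371], [0.0, 0.0, 0.0, 1.0]] [[294.2, 0.0, 279.6], [0.0, 294.2, 209.0], [0.0, 0.0, 1.0]] ['image', 'z_map', 'mtx', 'cam_to_world']
{'t': 0.15, 'joint_positions': array([ 7.22500389e+01,  2.42746915e+01,  9.34183103e+01,  2.43155783e-03,
        6.23732218e+01, -1.08928343e+00]), 'joint_vel': array([-0.004034  , -0.12780259, -0.13267346, -0.04322574,  0.13431189,
       -0.03943048]), 'joint_efforts': array([ 1.29900116e-03, -5.57771695e+01, -2.82015699e+01,  1.74909255e-04,
        4.80558956e-03, -2.75169818e-06]), 'position': array([0.17903914, 0.59839038, 0.23074182]), 'tcp_rot': array([[-9.58013826e-01,  2.86721744e-01, -3.88177462e-04],
       [ 2.86722001e-01,  9.58013208e-01, -1.08933465e-03],
       [ 5.95432058e-05, -1.15489667e-03, -9.99999331e-01]]), 'force': array([-0.51062663,  0.36088482, -0.32888332]), 'moment': array([ 0.00523245, -0.02892359,  0.06790905]), 'finger_force': 0.0, 'finger_gap': 1.0001490445008998}
```

View pics/scene0.png

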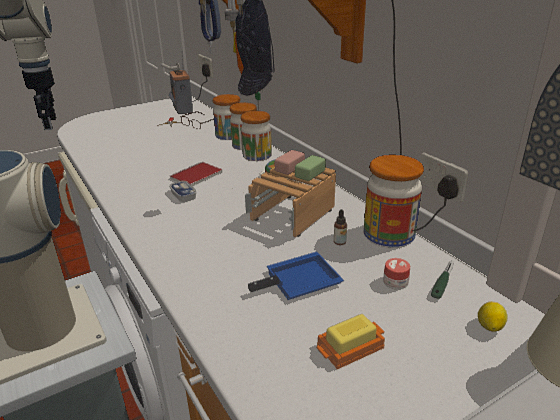

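View pics/side0.png

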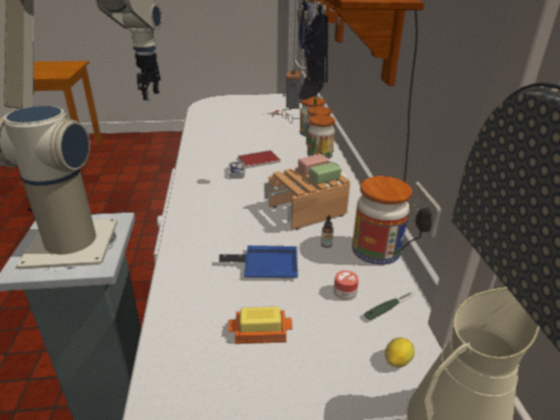

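The scene view shows the mould with the bar at (350,338), the tray at (300,275) with its handle at (262,286), the rack at (293,195), the dropper at (340,230) and the jar at (397,272). The side view shows them at (262,322), (272,262), (310,190), (327,235) and (346,284).

```bash
cat > m.py <<'E'
from h import *
def blob(m,seed=None):
    n,l,s,ce=cv2.connectedComponentsWithStats(m.astype(np.uint8))
    return l==(1+np.argmax(s[1:,4]))
def rect(P):
    (c,wh,a)=cv2.minAreaRect((P[:,:2]*1000).astype(np.float32)); return np.round(c,1),np.round(wh,1),round(a,1)
E
python3 - <<'E'
from m import *
for n in("scene","side"):
    c=dict(np.load(f"{n}0.npz")); W=pts(c); H=cv2.cvtColor(c["image"],cv2.COLOR_BGR2HSV); h,s,v=[H[...,i].astype(int) for i in range(3)]
    inb=(W[...,2]<.2)&(W[...,0]>.2)&(W[...,0]<1.1)&(abs(W[...,1])<.5)
    print(n)
    worktop=inb&(s<40)&(abs(W[...,2])<.01); print(" table z",np.nanmedian(W[...,2][worktop]))
    for nm,m in (("soap",(h>21)&(h<35)&(s>90)),("mould",(h<16)&(s>190)&(W[...,2]<.04)),("tray",(h>100)&(h<125)&(s>120)),("rack",(h<20)&(s>60)&(W[...,2]>.05)&(W[...,1]>0.0)),("red",((h<8)|(h>172))&(s>120)&(W[...,2]>.04)&(W[...,2]<.06))):
        m=blob(m&inb); P=W[m]; z=P[:,2]
        print(nm,m.sum(),"zpct",np.percentile(z,[2,20,50,80,98]).round(4))
        for lo in ((np.percentile(z,90)-.006),-1):
            print("  ",rect(P[z>lo]))
    m=inb&(v<60)&(s<90)&(W[...,2]>.005)&(W[...,2]<.06); m=blob(m); P=W[m]; print("handle",m.sum(),P.mean(0).round(4),rect(P),np.percentile(P[:,2],[50,95]).round(4))
E
```

```text
scene
 table z 0.0008668798727791693
soap 1253 zpct [0.0265 0.0392 0.0524 0.0545 0.0563]
   (array([ 519.5, -390.2]), array([49.5, 89.4]), 88.0)
   (array([ 519.1, -390.7]), array([51.4, 90.3]), 87.3)
mould 228 zpct [0.0224 0.0263 0.0282 0.0296 0.0309]
   (array([ 528.9, -414.6]), array([128.5,  39.2]), 12.4)
   (array([ 530.8, -413.7]), array([131.9,  42.7]), 14.4)
tray 1617 zpct [0.0015 0.0035 0.0053 0.0187 0.0216]
   (array([ 567.7, -157.5]), array([132.9, 139.8]), 82.7)
   (array([ 567.7, -157.5]), array([132.9, 139.8]), 82.7)
rack 2741 zpct [0.0544 0.0859 0.1237 0.1304 0.1693]
   (array([733.6, 143.7]), array([92.7, 70.1]), 22.6)
   (array([723.9, 177.8]), array([280.9, 281.3]), 21.9)
red 248 zpct [0.0408 0.0456 0.0502 0.0517 0.0536]
   (array([ 739.5, -285.5]), array([52.8, 53.5]), 22.2)
   (array([ 739.3, -286.7]), array([54.1, 54. ]), 26.3)
handle 241 [ 0.4618 -0.1483  0.027 ] (array([ 462.7, -144.4]), array([19.8, 72. ]), 84.0) [0.0284 0.0328]
side
 table z 0.0004076615439183029
soap 922 zpct [0.03   0.043  0.0523 0.0541 0.056 ]
   (array([ 519. , -390.7]), array([48.8, 87.7]), 86.5)
   (array([ 519. , -391.5]), array([50.6, 87.8]), 87.1)
mould 278 zpct [0.0215 0.0238 0.0276 0.0288 0.0305]
   (array([ 519.5, -400.1]), array([131.9,  62.8]), 6.5)
   (array([ 519.3, -398.6]), array([134.4,  63.1]), 4.7)
tray 1098 zpct [0.0012 0.0026 0.0041 0.0156 0.0211]
   (array([ 540.4, -197.4]), array([ 85.1, 163.5]), 49.3)
   (array([ 564., -164.]), array([124. , 132.2]), 84.4)
rack 2482 zpct [0.0533 0.0789 0.116  0.1291 0.1686]
   (array([729.1, 152.1]), array([92.7, 50.9]), 23.6)
   (array([709.6, 108.3]), array([207.1, 166.3]), 21.3)
red 162 zpct [0.0411 0.0453 0.0498 0.0513 0.053 ]
   (array([ 735.4, -294. ]), array([38.2, 51.7]), 63.0)
   (array([ 735.2, -294.5]), array([39.1, 51.9]), 63.0)
handle 104 [ 0.4609 -0.1508  0.0267] (array([ 460.7, -148.7]), array([12.1, 61.7]), 83.5) [0.0272 0.032 ]
```

```bash
cat > go.py <<'E'
import sys; from h import *
# usage: go.py x y z xangle(deg of tool x in world)
def go(x,y,z,a):
    s=r.state(); R=s["tcp_rot"]; d=R.T@(np.array([x,y,z])-s["position"])/.04
    cur=np.degrees(np.arctan2(R[1,0],R[0,0])); w=(a-cur+180)%360-180
    print("shift",d.round(3),"yaw",round(-w,2),"dist mm",round(np.linalg.norm(d)*40),"t",round(s["t"],2),s["position"].round(4),"ang",round(cur,2),"F",s["force"].round(1))
if __name__=="__main__": go(*map(float,sys.argv[1:]))
E
python3 go.py .42 .06 .25 185
```

```text
shift [ -9.63  -11.168  -0.469] yaw -21.66 dist mm 590 t 0.15 [0.179  0.5984 0.2307] ang 163.34 F [-0.5  0.4 -0.3]
```

Request:
{"op": "play_rows", "data": {
  "targets": [
    [[1, -9.63, -11.17, -0.47, -21.7], [1, -9.63, -11.17, -0.47, -21.7], [1, -9.63, -11.17, -0.47, -21.7], [1, -9.63, -11.17, -0.47, -21.7], [1, -9.63, -11.17, -0.47, -21.7], [1, -9.63, -11.17, -0.47, -21.7], [1, -9.63, -11.17, -0.47, -21.7], [1, -9.63, -11.17, -0.47, -21.7], [1, -9.63, -11.17, -0.47, -21.7], [1, -9.63, -11.17, -0.47, -21.7]]
  ]
}}

```text
t: 0.98
position: [0.3494, 0.2167, 0.2447]
tcp_rot: [[-0.996, -0.088, 0.0], [-0.088, 0.996, 0.0], [-0.0, 0.0, -1.0]]
force: [1.1, 0.1, -0.3]
finger_gap: 1.004
finger_force: 0.0
```

```bash
python3 go.py .42 .06 .25 185
```

```text
shift [-1.411 -4.058 -0.132] yaw 0.07 dist mm 172 t 0.98 [0.3494 0.2167 0.2447] ang -174.93 F [ 1.1  0.1 -0.3]
```

Request:
{"op": "play_rows", "data": {
  "targets": [
    [[1, -1.41, -4.06, -0.13, 0], [1, -1.41, -4.06, -0.13, 0], [1, -1.41, -4.06, -0.13, 0], [1, -1.41, -4.06, -0.13, 0], [1, -1.41, -4.06, -0.13, 0], [1, -1.41, -4.06, -0.13, 0], [1, -1.41, -4.06, -0.13, 0]]
  ]
}}

```text
t: 1.57
position: [0.4193, 0.0617, 0.2496]
tcp_rot: [[-0.996, -0.086, -0.001], [-0.086, 0.996, 0.0], [0.001, 0.0, -1.0]]
force: [-0.2, -0.1, -0.2]
finger_gap: 1.001
finger_force: 0.0
```

```bash
python3 - <<'E'
from h import *
c=r.camera("wrist"); np.savez("wrist1.npz",**c); cv2.imwrite("pics/w1.png",c["image"])
E
python3 go.py .519 -.3905 .12 177.5
```

```text
shift [ -1.497 -11.5     3.233] yaw 7.54 dist mm 482 t 1.62 [0.4191 0.0624 0.2495] ang -174.96 F [-0.5  0.1  0.3]
```

View pics/w1.png

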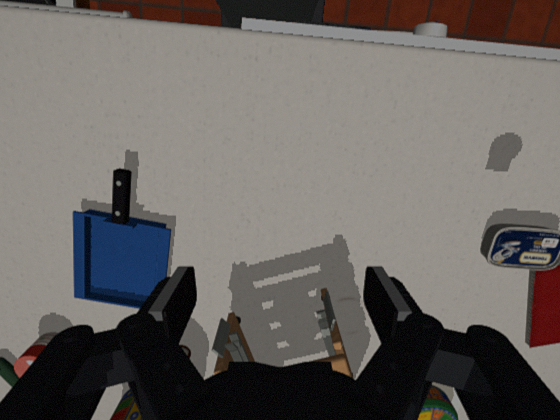

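The wrist view shows the tray at (125,255), its handle at (121,195), the tin at (522,247) and the rack's front with its two cheeks at (238,340) and (335,330). The fingers hide the rest of the rack.

Run:
```python
from m import *
for n in("scene0","side0","wrist1"):
    c=dict(np.load(f"{n}.npz")); W=pts(c); H=cv2.cvtColor(c["image"],cv2.COLOR_BGR2HSV); h,s,v=[H[...,i].astype(int) for i in range(3)]
    z=W[...,2]
    wood=(h>4)&(h<22)&(s>70)&(W[...,0]>.52)&(W[...,0]<.9)&(W[...,1]>-.05)&(W[...,1]<.27)
    print(n,"yaw guess loop")
    d=W[wood&(z>.118)&(z<.134)]; print(" deck",len(d),np.median(d[:,2]) if len(d) else 0,rect(d) if len(d)>10 else 0)
    th=np.radians(22); ex=np.array([np.cos(th),np.sin(th)]); ey=np.array([-ex[1],ex[0]])
    P=W[wood&(z>.015)&(z<.112)]
    q=np.stack([P[:,:2]@ex,P[:,:2]@ey,P[:,2]],1)
    print(" cheeks",len(q)); hist,e=np.histogram(q[:,1],bins=np.arange(q[:,1].min(),q[:,1].max()+.004,.004)); print(dict(zip(e.round(3),hist)))
    # dominant vertical side plane fit
    k=e[np.argmax(hist)]+.002; sel=abs(q[:,1]-k)<.006; p=np.polyfit(q[sel,0],q[sel,1],1); print("  side line off",k,"slope deg",np.degrees(np.arctan(p[0])),"x range",np.percentile(q[sel,0],[1,99]).round(4))
    st=(s<50)&(v>60)&(z>.05)&(z<.085)&(W[...,0]>.52)&(W[...,0]<.85)&(W[...,1]>-.02)&(W[...,1]<.22)
    S=W[st]; print(" steel",len(S), np.stack([S[:,:2]@ex,S[:,:2]@ey,S[:,2]],1)[::max(1,len(S)//25)].round(4).tolist())
```

```text
scene0 yaw guess loop
 deck 1147 0.12755395753113086 (array([710.9, 110.1]), array([205.5, 163.3]), 22.1)
 cheeks 1751
{np.float64(-0.247): np.int64(665), np.float64(-0.243): np.int64(546), np.float64(-0.239): np.int64(23), np.float64(-0.235): np.int64(7), np.float64(-0.231): np.int64(0), np.float64(-0.227): np.int64(0), np.float64(-0.223): np.int64(0), np.float64(-0.219): np.int64(0), np.float64(-0.215): np.int64(0), np.float64(-0.211): np.int64(0), np.float64(-0.207): np.int64(0), np.float64(-0.203): np.int64(0), np.float64(-0.199): np.int64(0), np.float64(-0.195): np.int64(0), np.float64(-0.191): np.int64(0), np.float64(-0.187): np.int64(0), np.float64(-0.183): np.int64(0), np.float64(-0.179): np.int64(0), np.float64(-0.175): np.int64(0), np.float64(-0.171): np.int64(0), np.float64(-0.167): np.int64(0), np.float64(-0.163): np.int64(0), np.float64(-0.159): np.int64(0), np.float64(-0.155): np.int64(0), np.float64(-0.151): np.int64(0), np.float64(-0.147): np.int64(0), np.float64(-0.143): np.int64(2), np.float64(-0.139): np.int64(0), np.float64(-0.135): np.int64(1), np.float64(-0.131)
[... 5101 characters left out ...]
l 645 [[0.5828, -0.0818, 0.0575], [0.6006, -0.0933, 0.0579], [0.6061, -0.0959, 0.0565], [0.5923, -0.1037, 0.0798], [0.5985, -0.1025, 0.0787], [0.6066, -0.0974, 0.075], [0.61, -0.0998, 0.076], [0.5823, -0.2425, 0.0639], [0.6191, -0.1019, 0.0745], [0.5984, -0.2306, 0.0581], [0.6034, -0.2221, 0.0574], [0.628, -0.0972, 0.0739], [0.6289, -0.1043, 0.0742], [0.6073, -0.2259, 0.0615], [0.5938, -0.2267, 0.0787], [0.6133, -0.2236, 0.0617], [0.641, -0.0991, 0.0742], [0.6007, -0.2294, 0.0779], [0.6079, -0.2256, 0.0737], [0.6269, -0.2214, 0.058], [0.6498, -0.0985, 0.0745], [0.6131, -0.2303, 0.0742], [0.6156, -0.2238, 0.0754], [0.6361, -0.2232, 0.0576], [0.6223, -0.2205, 0.0751], [0.6262, -0.222, 0.0745]]
```

Request:
{"op": "play_rows", "data": {
  "targets": [
    [[1, -1.5, -11.5, 3.2, 7.5], [1, -1.5, -11.5, 3.2, 7.5], [1, -1.5, -11.5, 3.2, 7.5], [1, -1.5, -11.5, 3.2, 7.5], [1, -1.5, -11.5, 3.2, 7.5], [1, -1.5, -11.5, 3.2, 7.5], [1, -1.5, -11.5, 3.2, 7.5], [1, -1.5, -11.5, 3.2, 7.5], [1, -1.5, -11.5, 3.2, 7.5], [1, -1.5, -11.5, 3.2, 7.5]]
  ]
}}

```text
t: 2.45
position: [0.5075, -0.3299, 0.1381]
tcp_rot: [[-0.999, 0.04, -0.0], [0.04, 0.999, 0.001], [0.001, 0.001, -1.0]]
force: [1.2, 0.6, 0.2]
finger_gap: 0.996
finger_force: 0.0
```

```bash
python3 go.py .519 -.3905 .12 177.5
```

```text
shift [-0.348 -1.503  0.452] yaw 0.21 dist mm 64 t 2.45 [ 0.5075 -0.3299  0.1381] ang 177.71 F [1.2 0.6 0.2]
```

Request:
{"op": "play_rows", "data": {
  "targets": [
    [[1, -0.35, -1.5, 0.45, 0.2], [1, -0.35, -1.5, 0.45, 0.2], [1, -0.35, -1.5, 0.45, 0.2], [1, -0.35, -1.5, 0.45, 0.2]]
  ]
}}

```text
t: 2.78
position: [0.5184, -0.3895, 0.1199]
tcp_rot: [[-0.999, 0.045, -0.001], [0.045, 0.999, 0.001], [0.001, 0.001, -1.0]]
force: [-1.0, -0.6, -1.0]
finger_gap: 1.0
finger_force: 0.0
```

```bash
python3 - <<'E'
from m import *
c=r.camera("wrist"); cv2.imwrite("pics/w2.png",c["image"]); W=pts(c); H=cv2.cvtColor(c["image"],cv2.COLOR_BGR2HSV); h,s,v=[H[...,i].astype(int) for i in range(3)]
m=blob((h>20)&(h<36)&(s>90)&(W[...,2]>.02)); P=W[m]; z=P[:,2]; print("soap",m.sum(),np.percentile(z,[5,50,95]),rect(P[z>.045]),rect(P))
m=blob((h<18)&(s>190)&(W[...,2]<.04)); P=W[m]; print("mould",rect(P),np.percentile(P[:,2],[5,50,95]))
E
python3 go.py .519 -.3905 .03 177.5
```

```text
soap 7092 [0.04568714 0.05086733 0.05216727] (array([ 518.8, -387.8]), array([49.4, 89.3]), 87.1) (array([ 518.8, -386.5]), array([52. , 89.5]), 87.1)
mould (array([ 511.7, -387.3]), array([ 70.5, 125.1]), 86.5) [0.01987352 0.0254986  0.0268058 ]
shift [-0.023 -0.047  2.259] yaw -0.06 dist mm 90 t 2.83 [ 0.5183 -0.3887  0.1204] ang 177.44 F [-1.  -0.4  0.5]
```

View pics/w2.png

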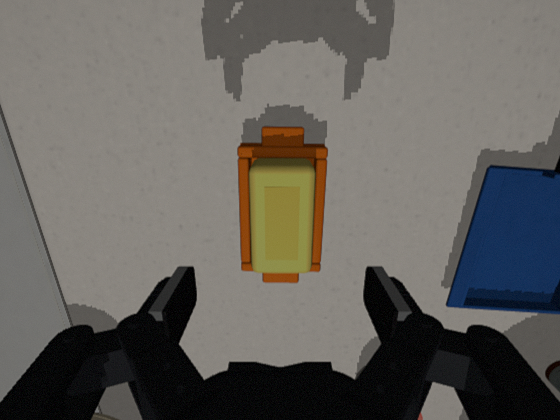

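The wrist view shows the bar in the mould at (283,215), lying squarely between the fingers. The tray is at the right edge.

Request:
{"op": "play_rows", "data": {
  "targets": [
    [[1, -0.02, 0, 1, 0.4], [1, -0.02, 0, 1.8, 0.4], [1, -0.02, 0, 2.26, 0.4], [1, -0.02, 0, 2.26, 0.4]]
  ]
}}

```text
t: 3.17
position: [0.5167, -0.3864, 0.0269]
tcp_rot: [[-0.999, 0.051, -0.006], [0.051, 0.999, 0.005], [0.006, 0.005, -1.0]]
force: [-0.5, 1.3, 0.5]
finger_gap: 0.998
finger_force: 0.0
```

Request:
{"op": "play_rows", "data": {
  "squeeze": 50,
  "targets": [
    [[0.3, 0, 0, 0, 0], [0.3, 0, 0, 0, 0], [0.3, 0, 0, 0, 0], [0.3, 0, 0, 0, 0], [0.3, 0, 0, 0, 0], [0.3, 0, 0, 0, 0]]
  ]
}}

```text
t: 3.67
position: [0.5201, -0.3902, 0.0331]
tcp_rot: [[-0.999, 0.054, 0.003], [0.054, 0.999, 0.0], [-0.003, 0.0, -1.0]]
force: [1.7, 7.2, 6.2]
finger_gap: 0.575
finger_force: 53.0
```

Request:
{"op": "play_rows", "data": {
  "targets": [
    [[0.3, 0, 0, -0.2, 0], [0.3, 0, 0, -0.5, 0], [0.3, 0, 0, -1, 0], [0.3, 0, 0, -1.7, 0], [0.3, 0, 0, -2.2, 0], [0.3, 0, 0, -2.2, 0]]
  ]
}}

```text
t: 4.17
position: [0.5214, -0.3935, 0.1251]
tcp_rot: [[-0.999, 0.053, 0.008], [0.053, 0.999, -0.006], [-0.008, -0.006, -1.0]]
force: [0.4, -1.5, -1.3]
finger_gap: 0.571
finger_force: 52.5
```

```bash
python3 - <<'E'
from m import *
print(r.state()["position"],r.state()["finger_gap"],r.state()["force"])
c=r.camera("wrist"); W=pts(c); H=cv2.cvtColor(c["image"],cv2.COLOR_BGR2HSV); h,s,v=[H[...,i].astype(int) for i in range(3)]
m=blob((h>20)&(h<36)&(s>90)); P=W[m]; z=P[:,2]; print("soap",m.sum(),np.percentile(z,[5,50,95]),rect(P))
m=blob((h>100)&(h<125)&(s>120)&(W[...,2]<.04)); P=W[m]; print("tray",rect(P),np.percentile(P[:,2],[5,50,95]))
for n in ("side","scene"):
    c=r.camera(n); W=pts(c); H=cv2.cvtColor(c["image"],cv2.COLOR_BGR2HSV); h,s,v=[H[...,i].astype(int) for i in range(3)]
    m=blob((h>20)&(h<36)&(s>90)&(W[...,0]<.7)&(W[...,2]<.3)&(W[...,1]<-.2)); P=W[m]; z=P[:,2]; print(n,"soap",m.sum(),np.percentile(z,[2,50,98]),rect(P))
# tray rim (z 15..22mm) in original views, corners
for n in("scene","side"):
    c=dict(np.load(f"{n}0.npz")); W=pts(c); H=cv2.cvtColor(c["image"],cv2.COLOR_BGR2HSV); h,s,v=[H[...,i].astype(int) for i in range(3)]
    m=blob((h>100)&(h<125)&(s>120)&(W[...,1]<0)&(W[...,1]>-.3)&(W[...,0]>.3)); cn=max(cv2.findContours(m.astype(np.uint8),0,2)[0],key=cv2.contourArea)
    a=cv2.approxPolyDP(cn,6,True)[:,0]; K=c["mtx"];T=c["cam_to_world"]
    d=np.stack([(a[:,0]-K[0,2])/K[0,0],-(a[:,1]-K[1,2])/K[1,1],-np.ones(len(a))],1)@T[:3,:3].T; o=T[:3,3]
    X=o+d*((.018-o[2])/d[:,2])[:,None]; print(n,a.tolist(),X[:,:2].round(4).tolist(),X[:,:2].mean(0))
E
python3 go.py .567 -.157 .115 172.8
```

```text
[ 0.52138285 -0.39349416  0.12513551] 0.5705565390722352 [ 0.37175662 -1.53194557 -1.25568486]
soap 17108 [nan nan nan] (array([ 600.7, -426.6]), array([241.1,  83.2]), 10.8)
tray (array([ 565.7, -163.2]), array([118.4, 140.2]), 83.2) [0.00025402 0.0015535  0.01679345]
side soap 961 [0.10557739 0.14003624 0.18109521] (array([ 527. , -332.7]), array([255. ,  87.2]), 83.6)
scene soap 1168 [0.10315484 0.13391537 0.14339235] (array([ 517.1, -406.8]), array([80.9, 89.9]), 85.2)
scene [[342, 279], [316, 252], [267, 266], [273, 274], [272, 267], [318, 255], [339, 276], [330, 278], [318, 260], [275, 272], [290, 297]] [[0.6285, -0.2247], [0.6422, -0.102], [0.5083, -0.0847], [0.5039, -0.1199], [0.5163, -0.0949], [0.6387, -0.1154], [0.6297, -0.2119], [0.6075, -0.2064], [0.6262, -0.1327], [0.512, -0.1159], [0.4919, -0.2124]] [ 0.57321361 -0.14735629]
side [[246, 255], [245, 275], [296, 275], [291, 253]] [[0.4999, -0.1289], [0.4933, -0.213], [0.6241, -0.2259], [0.6239, -0.1319]] [ 0.56029937 -0.17492343]
shift [-0.898  5.91   0.103] yaw 4.13 dist mm 239 t 4.32 [ 0.5185 -0.3912  0.1193] ang 176.93 F [-0.4  0.3 -1.6]
```

Request:
{"op": "play_rows", "data": {
  "targets": [
    [[0.3, -0.9, 5.91, 0.1, 3.6], [0.3, -0.9, 5.91, 0.1, 3.6], [0.3, -0.9, 5.91, 0.1, 3.6], [0.3, -0.9, 5.91, 0.1, 3.6], [0.3, -0.9, 5.91, 0.1, 3.6], [0.3, -0.9, 5.91, 0.1, 3.6], [0.3, -0.9, 5.91, 0.1, 3.6], [0.3, -0.9, 5.91, 0.1, 3.6], [0.3, -0.9, 5.91, 0.1, 3.6]]
  ]
}}

```text
t: 5.07
position: [0.5666, -0.1569, 0.1137]
tcp_rot: [[-0.993, 0.115, -0.002], [0.115, 0.993, 0.0], [0.002, -0.0, -1.0]]
force: [-0.0, -0.2, -0.6]
finger_gap: 0.573
finger_force: 52.6
```

```bash
python3 go.py .567 -.157 .026 173.3
```

```text
shift [-1.300e-02 -1.000e-03  2.193e+00] yaw 0.08 dist mm 88 t 5.07 [ 0.5666 -0.1569  0.1137] ang 173.38 F [-0.  -0.2 -0.6]
```

Request:
{"op": "play_rows", "data": {
  "targets": [
    [[0.3, 0, 0, 0.8, 0], [0.3, 0, 0, 1.4, 0], [0.3, 0, 0, 1.8, 0], [0.3, 0, 0, 2.05, 0], [0.3, 0, 0, 2.1, 0], [0.3, 0, 0, 2.15, 0], [0.3, 0, 0, 2.19, 0], [0.3, 0, 0, 2.19, 0], [0.3, 0, 0, 2.19, 0]]
  ]
}}

```text
t: 5.82
position: [0.5679, -0.1572, 0.0279]
tcp_rot: [[-0.993, 0.116, 0.002], [0.116, 0.993, -0.0], [-0.002, -0.0, -1.0]]
force: [-0.4, 0.1, -2.2]
finger_gap: 0.573
finger_force: 52.7
```

Request:
{"op": "play_rows", "data": {
  "targets": [
    [[0.3, 0, 0, 0.04, 0], [0.3, 0, 0, 0.08, 0], [0.3, 0, 0, 0.08, 0], [0.3, 0, 0, 0.08, 0]]
  ]
}}

```text
t: 6.15
position: [0.5681, -0.1571, 0.0273]
tcp_rot: [[-0.993, 0.116, 0.002], [0.116, 0.993, -0.001], [-0.002, -0.001, -1.0]]
force: [-7.8, 1.2, 27.0]
finger_gap: 0.572
finger_force: 56.0
```

Request:
{"op": "play_rows", "data": {
  "targets": [
    [[0.3, 0, 0, -0.06, 0], [0.75, 0, 0, -0.06, 0], [0.75, 0, 0, -0.06, 0], [0.75, 0, 0, -0.06, 0], [0.75, 0, 0, -0.06, 0], [0.75, 0, 0, -1, 0], [0.75, 0, 0, -2, 0], [0.75, 0, 0, -3, 0], [0.75, 0, 0, -3, 0]]
  ]
}}

```text
t: 6.9
position: [0.5717, -0.1581, 0.1508]
tcp_rot: [[-0.993, 0.116, 0.011], [0.116, 0.993, -0.003], [-0.011, -0.002, -1.0]]
force: [2.3, -1.2, 0.3]
finger_gap: 0.752
finger_force: 0.0
```

Run:
```python
from m import *
for n in ("wrist","side","scene"):
    c=r.camera(n); cv2.imwrite(f"pics/{n}3.png",c["image"]); W=pts(c); H=cv2.cvtColor(c["image"],cv2.COLOR_BGR2HSV); h,s,v=[H[...,i].astype(int) for i in range(3)]
    b=(W[...,0]<.7)&(W[...,0]>.3)&(W[...,1]>-.27)&(W[...,1]<0)&(W[...,2]<.08)
    m=blob(b&(h>20)&(h<36)&(s>90)); P=W[m]; z=P[:,2]; print(n,"soap",m.sum(),np.percentile(z,[2,50,98]).round(4),rect(P[z>.04]))
    m=blob(b&(h>100)&(h<125)&(s>120)); P=W[m]; print(" tray",rect(P))
    m=blob(b&(v<70)&(s<110)&(W[...,2]>.012)&(W[...,2]<.04)&(W[...,0]<.52)); P=W[m]; print(" handle",m.sum(),P.mean(0).round(4),rect(P))
```

```text
wrist soap 5473 [0.0262 0.0452 0.0468] (array([ 566.6, -156.8]), array([49. , 88.6]), 83.0)
 tray (array([ 566.5, -155.4]), array([130.6, 140. ]), 83.1)
 handle 1842 [ 0.4614 -0.1425  0.0281] (array([ 462.4, -140.9]), array([22.1, 70.9]), 83.1)
side soap 722 [0.0107 0.0441 0.0502] (array([ 567.2, -159.5]), array([50.1, 88.7]), 84.7)
 tray (array([ 559.7, -170.4]), array([113.9, 129.4]), 87.9)
 handle 130 [ 0.4614 -0.1501  0.0274] (array([ 461.8, -149. ]), array([17.3, 64.5]), 88.4)
scene soap 960 [0.0098 0.0428 0.0504] (array([ 566.7, -159.1]), array([50.8, 89.7]), 82.1)
 tray (array([ 568.4, -156.9]), array([133.4, 140.7]), 83.1)
 handle 254 [ 0.4622 -0.1481  0.0269] (array([ 463.2, -145.2]), array([22.6, 73.2]), 80.1)
```

View pics/wrist3.png

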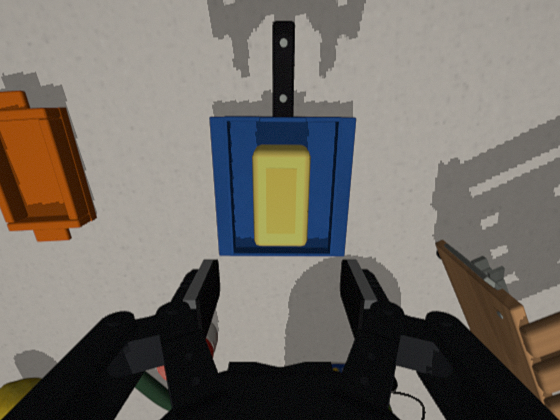

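The wrist view shows the bar lying flat and centred in the tray at (281,195), with the handle pointing up the image at (283,70).

```bash
python3 go.py .4528 -.1432 .06 173.1;python3 go.py .4528 -.1432 .007 173.1
```

```text
shift [2.878 0.006 2.093] yaw 0.24 dist mm 142 t 7.05 [ 0.5671 -0.1568  0.1437] ang 173.34 F [-0.6 -0.2 -0.9]
shift [2.878 0.006 3.418] yaw 0.24 dist mm 179 t 7.05 [ 0.5671 -0.1568  0.1437] ang 173.34 F [-0.6 -0.2 -0.9]
```

Request:
{"op": "play_rows", "data": {
  "targets": [
    [[0.6, 0.9, 0, 0, 0.2], [0.6, 1.9, 0, 0.4, 0.2], [0.6, 2.6, 0, 1.0, 0.2], [0.6, 2.88, 0, 1.8, 0.2], [0.6, 2.88, 0, 2.6, 0.2], [0.6, 2.88, 0, 3.1, 0.2], [0.6, 2.88, 0, 3.35, 0.2], [0.6, 2.88, 0, 3.4, 0.2], [0.6, 2.88, 0, 3.4, 0.2], [0.6, 2.88, 0, 3.4, 0.2]]
  ]
}}

```text
t: 7.88
position: [0.4531, -0.1435, 0.008]
tcp_rot: [[-0.993, 0.119, 0.0], [0.119, 0.993, -0.0], [-0.0, -0.0, -1.0]]
force: [0.9, -0.1, -0.3]
finger_gap: 0.597
finger_force: 0.0
```

Request:
{"op": "play_rows", "data": {
  "squeeze": 110,
  "targets": [
    [[0.05, 0, 0, 0, 0], [0.05, 0, 0, 0, 0], [0.05, 0, 0, 0, 0], [0.05, 0, 0, 0, 0], [0.05, 0, 0, 0, 0], [0.05, 0, 0, 0, 0], [0.05, 0, 0, 0, 0], [0.05, 0, 0, 0, 0]]
  ]
}}

```text
t: 8.55
position: [0.4535, -0.1436, 0.0089]
tcp_rot: [[-0.993, 0.119, 0.002], [0.119, 0.993, -0.001], [-0.002, -0.0, -1.0]]
force: [-0.2, 0.9, 8.1]
finger_gap: 0.183
finger_force: 107.3
```

Run:
```python
import numpy as np; from go import go
# rack frame: u dir yaw22, front u=.598, v=-.164 ; grasp at tray x=-.115, tool z = tray z + .007ish
th=np.radians(22);ex=np.array([np.cos(th),np.sin(th)]);ey=np.array([-ex[1],ex[0]])
def tgt(xc,z): # tray centre rel. to front (m)
    p=ex*(.598+xc-.115)+ey*(-.164); print(xc,p.round(4)); go(p[0],p[1],z,202)
go(.4528,-.1432,.09,173.1); tgt(-.12,.09)
```

```text
shift [ 0.014  0.007 -2.029] yaw 0.05 dist mm 81 t 8.55 [ 0.4535 -0.1436  0.0089] ang 173.15 F [-0.2  0.9  8.1]
-0.12 [ 0.398  -0.0161]
shift [ 1.753  2.999 -2.033] yaw -28.85 dist mm 161 t 8.55 [ 0.4535 -0.1436  0.0089] ang 173.15 F [-0.2  0.9  8.1]
```

Request:
{"op": "play_rows", "data": {
  "targets": [
    [[0.05, 0, 0, -0.1, 0], [0.05, 0, 0, -0.3, 0], [0.05, 0, 0, -0.7, 0], [0.05, 0, 0, -1.1, 0], [0.05, 0, 0, -1.4, 0], [0.05, 0, 0, -1.5, 0], [0.05, 0, 0, -1.5, 0], [0.05, 0, 0, -1.5, 0]]
  ]
}}

```text
t: 9.22
position: [0.4525, -0.1434, 0.0678]
tcp_rot: [[-0.993, 0.12, -0.0], [0.12, 0.993, 0.0], [0.0, -0.0, -1.0]]
force: [-0.1, 0.2, -3.7]
finger_gap: 0.182
finger_force: 107.6
```

```bash
python3 - <<'E'
from m import *
s=r.state(); print(s["position"],s["force"],s["moment"],s["finger_gap"])
for n in ("side","scene"):
    c=r.camera(n); W=pts(c); H=cv2.cvtColor(c["image"],cv2.COLOR_BGR2HSV); h,s,v=[H[...,i].astype(int) for i in range(3)]
    b=(W[...,0]<.75)&(W[...,0]>.3)&(W[...,1]>-.3)&(W[...,1]<0)&(W[...,2]<.2)
    m=blob(b&(h>100)&(h<125)&(s>120)); P=W[m]; print(n,m.sum(),rect(P))
    ex=np.array([np.cos(np.radians(-6.9)),np.sin(np.radians(-6.9))]); u=P[:,:2]@ex
    for a in np.arange(u.min(),u.max(),.02):
        q=P[(u>=a)&(u<a+.02)]; print("  ",round(a,3),np.percentile(q[:,2],[5,50,95]).round(4),len(q))
E
python3 go.py .398 -.0161 .073 202
```

```text
[ 0.45248397 -0.14340853  0.06779714] [-0.08871682  0.2111805  -3.65425497] [ 0.06584462  0.35340304 -0.00659738] 0.18201364117386473
side 335 (array([ 563.1, -167.1]), array([117.1, 133.1]), 84.8)
   0.514 [0.0613 0.0763 0.0783] 47
   0.534 [0.0607 0.0761 0.0776] 42
   0.554 [0.0604 0.076  0.0777] 46
   0.574 [0.0594 0.0752 0.0778] 44
   0.594 [0.06   0.0754 0.0778] 41
   0.614 [0.0591 0.0622 0.0767] 68
   0.634 [0.0579 0.0612 0.0768] 47
scene 595 (array([ 566.6, -159.1]), array([131.4, 140.4]), 83.6)
   0.511 [0.0612 0.0764 0.0895] 99
   0.531 [0.0592 0.0623 0.0776] 125
   0.551 [0.0601 0.075  0.0772] 68
   0.571 [0.0598 0.0746 0.0781] 66
   0.591 [0.059  0.0744 0.077 ] 65
   0.611 [0.0592 0.0741 0.0765] 68
   0.631 [0.0593 0.0738 0.0764] 103
   0.651 [0.0713 0.0713 0.0713] 1
shift [ 1.724  2.994 -0.142] yaw -28.86 dist mm 138 t 9.32 [ 0.4521 -0.1432  0.0672] ang 173.14 F [-0.7  0.1 -3.4]
```

Request:
{"op": "play_rows", "data": {
  "targets": [
    [[0.05, 0.17, 0.3, -0.02, -3], [0.05, 0.34, 0.6, -0.04, -6], [0.05, 0.52, 0.9, -0.06, -9], [0.05, 0.7, 1.2, -0.08, -12], [0.05, 0.86, 1.5, -0.1, -15], [0.05, 1.03, 1.8, -0.12, -18], [0.05, 1.2, 2.1, -0.14, -21], [0.05, 1.38, 2.4, -0.14, -24], [0.05, 1.55, 2.7, -0.14, -26.5], [0.05, 1.72, 2.99, -0.14, -28.9]]
  ]
}}

```text
t: 10.15
position: [0.3979, -0.0159, 0.0727]
tcp_rot: [[-0.926, -0.377, -0.002], [-0.377, 0.926, 0.0], [0.001, 0.001, -1.0]]
force: [0.5, -0.6, -3.8]
finger_gap: 0.181
finger_force: 107.7
```

Run:
```python
from m import *
th=np.radians(22);ex=np.array([np.cos(th),np.sin(th)]);ey=np.array([-ex[1],ex[0]])
for n in ("side","scene"):
    c=r.camera(n); cv2.imwrite(f"pics/{n}4.png",c["image"]); W=pts(c); H=cv2.cvtColor(c["image"],cv2.COLOR_BGR2HSV); h,s,v=[H[...,i].astype(int) for i in range(3)]
    b=(W[...,0]<.75)&(W[...,0]>.3)&(W[...,1]>-.3)&(W[...,1]<.2)&(W[...,2]<.2)
    m=blob(b&(h>100)&(h<125)&(s>120)); P=W[m]; cc,wh,a=rect(P); print(n,cc,wh,a, "uv",(cc/1000@ex).round(4),(cc/1000@ey).round(4),np.percentile(P[:,2],95))
    m=blob(b&(h>20)&(h<36)&(s>90)); P=W[m]; z=P[:,2]; cc,wh,a=rect(P[z>.085]); print("soap",cc,wh,a,(cc/1000@ey).round(4))
from go import go
p=ex*(.598-.12-.115)+ey*(-.164); go(p[0],p[1],.059,202)
```

```text
side [517.2 -12.1] [135.   62.6] 20.1 uv 0.475 -0.205 0.08298657907566905
soap [506.3  18.8] [88.1 51.1] 23.0 -0.1722
scene [515.3  -5.4] [140.9  67.3] 19.9 uv 0.4758 -0.198 0.08312550613207534
soap [479.5   4.5] [163.2  60.4] 36.5 -0.1755
shift [-0.02  -0.026  0.34 ] yaw 0.18 dist mm 14 t 10.25 [ 0.3969 -0.0154  0.0726] ang -157.82 F [-0.6  0.5 -3.3]
```

View pics/scene4.png

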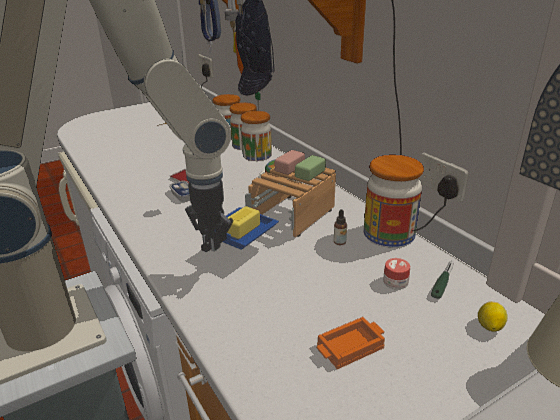

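The scene view shows the loaded tray held in front of the rack at (250,225), lined up with the runners. The arm hides its far side.

Run:
```python
from m import *
th=np.radians(22);ex=np.array([np.cos(th),np.sin(th)]);ey=np.array([-ex[1],ex[0]])
for n in ("side","scene"):
    c=r.camera(n); W=pts(c); H=cv2.cvtColor(c["image"],cv2.COLOR_BGR2HSV); h,s,v=[H[...,i].astype(int) for i in range(3)]
    b=(W[...,0]<.75)&(W[...,0]>.3)&(W[...,1]>-.3)&(W[...,1]<.2)&(W[...,2]<.2)
    P=W[blob(b&(h>100)&(h<125)&(s>120))]; u=P[:,:2]@ex; v=P[:,:2]@ey
    L=[]
    for a in np.arange(u.min()+.005,u.max()-.01,.01):
        k=(u>=a)&(u<a+.01)&(P[:,2]>.07); 
        if k.sum()>2: L.append((a+.005,v[k].min()))
    L=np.array(L); p=np.polyfit(L[:,0]-.478,L[:,1],1); print(n,"edge v",p[1],"slope",np.degrees(p[0]),"u max",np.percentile(u,99.5),u.min())
    k=(P[:,2]>.07); print(np.polyfit(u[k&(v<-.215)]-.478,P[k&(v<-.215)][:,2],1))
```

```text
side edge v -0.2292685566816614 slope 0.6006120008338324 u max 0.5417766280527632 0.4059019329112022
[-0.0110404   0.08032567]
scene edge v -0.23067570704517684 slope 0.3512028074940452 u max 0.5463002973100929 0.4066731006823168
[-0.01532005  0.08104697]
```

Request:
{"op": "play_rows", "data": {
  "targets": [
    [[0.05, 0, -0.02, 0.16, 0.3], [0.05, -0.02, -0.03, 0.32, 0.4], [0.05, -0.2, -0.03, 0.32, 0.4], [0.05, -0.45, -0.03, 0.32, 0.4], [0.05, -0.7, -0.03, 0.32, 0.4], [0.05, -0.95, -0.03, 0.32, 0.4], [0.05, -1.2, -0.03, 0.32, 0.4], [0.05, -1.35, -0.03, 0.32, 0.4], [0.05, -1.35, -0.03, 0.32, 0.4]]
  ]
}}

```text
t: 11.1
position: [0.4514, 0.0032, 0.0608]
tcp_rot: [[-0.929, -0.37, 0.002], [-0.37, 0.929, -0.0], [-0.002, -0.001, -1.0]]
force: [-0.4, -0.3, -3.7]
finger_gap: 0.181
finger_force: 107.8
```

Request:
{"op": "play_rows", "data": {
  "targets": [
    [[0.05, -0.12, 0, 0, 0], [0.05, -0.25, 0, 0, 0], [0.05, -0.37, 0, 0, 0], [0.05, -0.5, 0, 0, 0], [0.05, -0.5, 0, 0, 0]]
  ]
}}

```text
t: 11.52
position: [0.4695, 0.0103, 0.0609]
tcp_rot: [[-0.929, -0.369, 0.002], [-0.369, 0.929, 0.0], [-0.002, -0.001, -1.0]]
force: [-0.2, -0.1, -2.3]
finger_gap: 0.186
finger_force: 107.9
```

Run:
```python
from m import *
s=r.state(); print(s["force"],s["moment"])
th=np.radians(22);ex=np.array([np.cos(th),np.sin(th)]);ey=np.array([-ex[1],ex[0]])
print("tcp uv",s["position"][:2]@ex,s["position"][:2]@ey,s["position"][2])
c=r.camera("wrist"); cv2.imwrite("pics/w5.png",c["image"])
```

```text
[-0.21141909 -0.11628059 -2.30082537] [0.06085398 0.07317483 0.04478811]
tcp uv 0.43916628197486657 -0.16632954194204977 0.060858159127220035
```

Request:
{"op": "play_rows", "data": {
  "targets": [
    [[0.05, -0.2, 0.03, 0, -0.2], [0.05, -0.4, 0.05, 0, -0.3], [0.05, -0.6, 0.05, 0, -0.3], [0.05, -0.8, 0.05, 0, -0.3], [0.05, -1.0, 0.05, 0, -0.3], [0.05, -1.0, 0.05, 0, -0.3]]
  ]
}}

```text
t: 12.07
position: [0.5067, 0.0273, 0.0608]
tcp_rot: [[-0.927, -0.374, 0.003], [-0.374, 0.927, 0.0], [-0.002, -0.001, -1.0]]
force: [0.9, 0.2, -2.6]
finger_gap: 0.189
finger_force: 107.9
```

Run:
```python
from m import *
s=r.state(); print(s["force"],s["moment"])
th=np.radians(22);ex=np.array([np.cos(th),np.sin(th)]);ey=np.array([-ex[1],ex[0]])
print("tcp uv",s["position"][:2]@ex,s["position"][:2]@ey,s["position"][2])
```

```text
[ 0.94939114  0.20931735 -2.62479572] [-0.05086504  0.18326192 -0.0312277 ]
tcp uv 0.4800570331159289 -0.16454180930319515 0.06079026911604819
```

Request:
{"op": "play_rows", "data": {
  "targets": [
    [[0.05, -0.25, 0, 0, 0], [0.05, -0.5, 0, 0, 0], [0.05, -0.75, 0, 0, 0], [0.05, -1.0, 0, 0, 0], [0.05, -1.25, 0, 0, 0], [0.05, -1.5, 0, 0, 0], [0.05, -1.65, 0, 0, 0], [0.05, -1.65, 0, 0, 0]]
  ]
}}

```text
t: 12.73
position: [0.5674, 0.0519, 0.0606]
tcp_rot: [[-0.927, -0.374, 0.002], [-0.374, 0.927, 0.0], [-0.002, -0.0, -1.0]]
force: [0.5, 0.1, -3.9]
finger_gap: 0.183
finger_force: 107.8
```

Run:
```python
from m import *
s=r.state(); print(s["force"],s["moment"])
th=np.radians(22);ex=np.array([np.cos(th),np.sin(th)]);ey=np.array([-ex[1],ex[0]])
print("tcp uv",s["position"][:2]@ex,s["position"][:2]@ey,s["position"][2])
for n in ("side","wrist"): cv2.imwrite(f"pics/{n}6.png",r.camera(n)["image"])
a=cv2.imread("pics/side6.png")[140:280,200:400]; cv2.imwrite("pics/s6c.png",cv2.resize(a,None,fx=4,fy=4,interpolation=3))
```

```text
[ 0.45690065  0.07712808 -3.93634198] [-0.06647573  0.303121    0.04405177]
tcp uv 0.5454908548634504 -0.16440780295875432 0.060625503856969076
```

View pics/s6c.png

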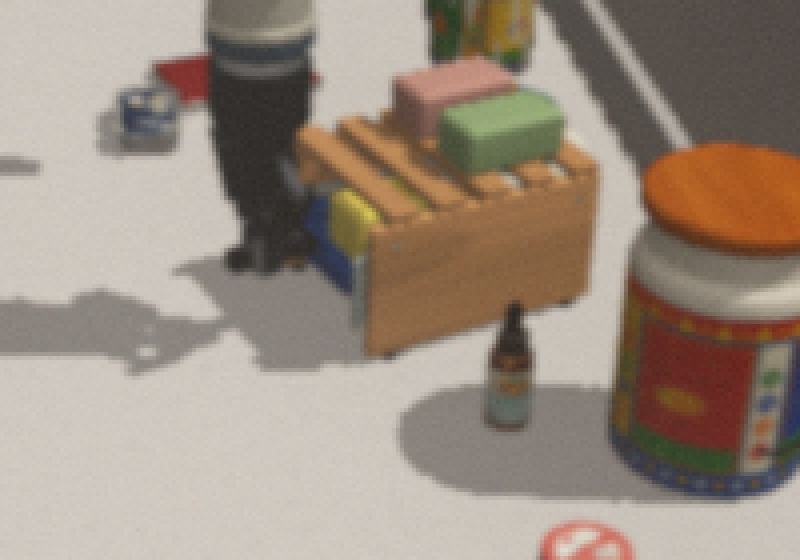

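The side view shows the tray's rear half in the runners with the bar under the deck's front slat. The gripper is still clear of the deck, so I release now and push on the handle's end.

Request:
{"op": "play_rows", "data": {
  "targets": [
    [[0.05, 0, 0, 0.02, 0], [0.05, 0, 0, 0.04, 0], [0.05, 0, 0, 0.04, 0], [0.5, 0, 0, 0.04, 0], [0.5, 0, 0, 0.04, 0], [0.5, 0, 0, 0.04, 0], [0.5, 0, 0, 0.04, 0], [0.5, 0, 0, 0.04, 0]]
  ]
}}

```text
t: 13.5
position: [0.5654, 0.0512, 0.0589]
tcp_rot: [[-0.928, -0.374, -0.0], [-0.374, 0.928, -0.0], [0.0, 0.0, -1.0]]
force: [-0.2, 0.3, 0.1]
finger_gap: 0.498
finger_force: 0.0
```

Request:
{"op": "play_rows", "data": {
  "targets": [
    [[0.5, 0.4, 0, 0, 0], [0.5, 0.9, 0, 0, 0], [0.5, 1.4, 0, 0, 0], [0.5, 1.7, 0, -0.1, 0], [0, 1.7, 0, -0.2, 0], [0, 1.7, 0, -0.2, 0], [0, 1.7, 0, -0.2, 0], [0, 1.7, 0, -0.2, 0], [0, 1.7, 0, -0.2, 0], [0, 1.7, 0, -0.2, 0]]
  ]
}}

```text
t: 14.33
position: [0.503, 0.0261, 0.0669]
tcp_rot: [[-0.927, -0.374, 0.0], [-0.374, 0.927, 0.0], [-0.0, -0.0, -1.0]]
force: [-0.0, -0.4, -0.4]
finger_gap: -0.002
finger_force: 0.0
```

Run:
```python
from m import *
s=r.state(); print(s["force"],s["moment"],s["finger_gap"])
th=np.radians(22);ex=np.array([np.cos(th),np.sin(th)]);ey=np.array([-ex[1],ex[0]])
print("tcp uv",s["position"][:2]@ex,s["position"][:2]@ey,s["position"][2])
for n in ("side","scene","wrist"):
    c=r.camera(n); W=pts(c); H=cv2.cvtColor(c["image"],cv2.COLOR_BGR2HSV); h,s,v=[H[...,i].astype(int) for i in range(3)]; cv2.imwrite(f"pics/{n}7.png",c["image"])
    u=W[...,:2]@ex; q=W[...,:2]@ey
    b=(u>.49)&(u<.6)&(abs(q+.164)<.02)&(W[...,2]>.05)&(W[...,2]<.1)&(v<80)
    print(n,b.sum(), np.percentile(u[b],[1,99]) if b.any() else 0, np.percentile(q[b],[1,99]) if b.any() else 0,np.percentile(W[...,2][b],[2,50,98]) if b.any() else 0)
a=cv2.imread("pics/scene7.png")[140:260,180:360]; cv2.imwrite("pics/s7c.png",cv2.resize(a,None,fx=4,fy=4,interpolation=3))
```

```text
[-0.03878306 -0.40160813 -0.37955044] [-0.04509949 -0.04941797 -0.02023549] -0.002411023331449981
tcp uv 0.4761774459868258 -0.1642248747008285 0.06690399171935155
side 156 [0.51622684 0.59179373] [-0.18278337 -0.15196522] [0.05822524 0.08009072 0.08623434]
scene 211 [0.51622446 0.59510532] [-0.18343205 -0.15329474] [0.05553467 0.07923929 0.08741976]
wrist 335 [0.51546581 0.52642977] [-0.16783624 -0.16114388] [0.0707306  0.08172101 0.08354575]
```

View pics/s7c.png

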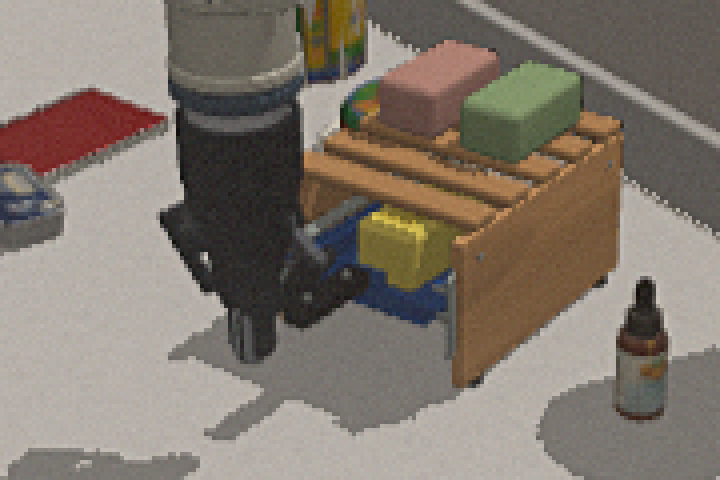

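The scene view shows the tray in the runners with the handle sticking out at (340,285) of the crop, tilted up slightly. The bar is in the tray, and the shut fingers stand just in front of the handle's end.

Request:
{"op": "play_rows", "data": {
  "targets": [
    [[0, -0.2, 0, 0, 0], [0, -0.4, 0, 0, 0], [0, -0.6, 0, 0, 0], [0, -0.7, 0, 0, 0], [0, -0.8, 0, 0, 0], [0, -0.9, 0, 0, 0], [0, -1.0, 0, 0, 0], [0, -1.1, 0, 0, 0], [0, -1.2, 0, 0, 0], [0, -1.3, 0, 0, 0]]
  ]
}}

```text
t: 15.32
position: [0.5509, 0.0454, 0.0669]
tcp_rot: [[-0.928, -0.374, -0.0], [-0.374, 0.928, -0.0], [0.0, 0.0, -1.0]]
force: [-0.7, -0.8, -1.5]
finger_gap: -0.001
finger_force: 0.6
```

Request:
{"op": "play_rows", "data": {
  "targets": [
    [[0, -0.08, 0, 0, 0], [0, -0.16, 0, 0, 0], [0, -0.24, 0, 0, 0], [0, -0.24, 0, 0, 0]]
  ]
}}

```text
t: 15.65
position: [0.5605, 0.0491, 0.0671]
tcp_rot: [[-0.928, -0.374, 0.001], [-0.374, 0.928, 0.0], [-0.001, -0.0, -1.0]]
force: [0.2, -0.2, -0.4]
finger_gap: -0.0
finger_force: 0.0
```

Request:
{"op": "play_rows", "data": {
  "targets": [
    [[0, -0.06, 0, 0, 0], [0, -0.12, 0, 0, 0], [0, -0.18, 0, 0, 0], [0, -0.24, 0, 0, 0], [0, -0.24, 0, 0, 0]]
  ]
}}

```text
t: 16.07
position: [0.5637, 0.0507, 0.0663]
tcp_rot: [[-0.927, -0.374, -0.011], [-0.374, 0.927, -0.003], [0.011, 0.001, -1.0]]
force: [-15.2, -10.7, 11.1]
finger_gap: -0.005
finger_force: 9.0
```

```bash
cat > chk.py <<'E'
from m import *
s=r.state(); th=np.radians(22);ex=np.array([np.cos(th),np.sin(th)]);ey=np.array([-ex[1],ex[0]])
print("F along",s["force"][:2]@ex,s["force"],"tcp uv",s["position"][:2]@ex,s["position"][:2]@ey,s["position"][2])
for n in ("side","scene"):
    c=r.camera(n); W=pts(c); H=cv2.cvtColor(c["image"],cv2.COLOR_BGR2HSV); h,sa,v=[H[...,i].astype(int) for i in range(3)]
    u=W[...,:2]@ex; q=W[...,:2]@ey; z=W[...,2]
    b=(h>100)&(h<125)&(sa>120)&(u>.5)&(u<.75)&(abs(q+.164)<.08)&(z>.03); print(n,"blue",b.sum(),"u",np.percentile(u[b],[1,99]).round(4))
    f=b&(u<np.percentile(u[b],1)+.012); print("  front edge z",np.percentile(z[f],[5,50,95]).round(4))
    b=(v<80)&(u>.5)&(u<.64)&(abs(q+.164)<.015)&(z>.05)&(z<.09); print("  handle",b.sum(),np.percentile(u[b],[1,99]).round(4),np.percentile(z[b],[5,50,95]).round(4)) if b.sum()>5 else 0
E
python3 chk.py
```

```text
F along -18.110222039415937 [-15.20359246 -10.71443123  11.11865464] tcp uv 0.5416452000781843 -0.16414414382917697 0.06625111653825025Traceback (most recent call last):
  File "chk.py", line 7, in <module>
    b=(h>100)&(h<125)&(sa>120)&(u>.5)&(u<.75)&(abs(q+.164)<.08)&(z>.03); print(n,"blue",b.sum(),"u",np.percentile(u[b],[1,99]).round(4))
                                                                                                    ~~~~~~~~~~~~~^^^^^^^^^^^^^
    return _quantile_unchecked(
        a, q, axis, out, overwrite_input, method, keepdims, weights)
    return _ureduce(a,
                    func=_quantile_ureduce_func,
    ...<5 lines>...
                    overwrite_input=overwrite_input,
                    method=method)
    r = func(a, **kwargs)
    result = _quantile(arr,
                       quantiles=q,
    ...<2 lines>...
                       out=out,
                       weights=wgt)
    slices_having_nans = np.isnan(arr[-1, ...])
                                  ~~~^^^^^^^^^
IndexError: index -1 is out of bounds for axis 0 with size 0
```

Request:
{"op": "play_rows", "data": {
  "targets": [
    [[0, 0.1, 0, 0, 0], [0, 0.5, 0, 0, 0], [0, 1.2, 0, 0, 0], [0, 2.2, 0, -0.5, 0], [0, 3, 0, -2, 0], [0, 3, 0, -3, 0], [0, 3, 0, -3, 0]]
  ]
}}

```text
t: 16.7
position: [0.457, 0.0072, 0.1899]
tcp_rot: [[-0.928, -0.373, 0.003], [-0.373, 0.928, 0.0], [-0.003, -0.001, -1.0]]
force: [1.4, -0.8, 0.6]
finger_gap: 0.003
finger_force: 0.0
```

```bash
sed -i 's/np.percentile(u\[b\],\[1,99\]).round(4))$/np.percentile(u[b],[1,99]).round(4)) if b.sum() else 0/; s/^    f=b/    if not b.any(): continue\n    f=b/' chk.py; python3 chk.py
python3 - <<'E'
from h import *
A=[]
for n,(y,x) in (("side",(140,240)),("scene",(140,220)),("wrist",(140,200))):
    a=r.camera(n)["image"]; cv2.imwrite(f"pics/{n}8.png",a); A.append(cv2.resize(a[y:y+130,x:x+130] if n!="wrist" else a,(400,400) if n!="wrist" else (400,300),interpolation=3))
cv2.imwrite("pics/c8.png",np.hstack(A[:2]));
E
```

```text
F along 1.0252814892462634 [ 1.43580905 -0.81679682  0.55402166] tcp uv 0.42645607852157524 -0.1644839262446409 0.1898679583972164
scene blue 72 u [0.6231 0.6914]
  front edge z [0.0474 0.0614 0.0751]
  handle 196 [0.5529 0.6301] [0.0565 0.0741 0.0783]
```

View pics/c8.png

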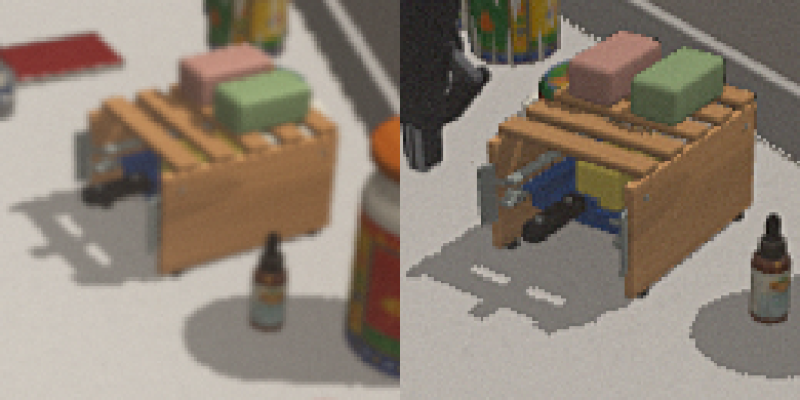

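The two views show the tray deep inside the rack with only the handle sticking out, at (120,190) in the left crop and (550,215) in the right. The bar is in the tray and the runner bump lies in front of the tray edge. I'll check that it lies level.

Run:
```python
from m import *
th=np.radians(22);ex=np.array([np.cos(th),np.sin(th)]);ey=np.array([-ex[1],ex[0]])
for n in ("side","scene","wrist"):
    c=r.camera(n); W=pts(c); H=cv2.cvtColor(c["image"],cv2.COLOR_BGR2HSV); h,sa,v=[H[...,i].astype(int) for i in range(3)]
    u=W[...,:2]@ex; q=W[...,:2]@ey; z=W[...,2]
    b=(v<80)&(u>.54)&(u<.625)&(abs(q+.164)<.012)&(z>.05)&(z<.095)
    print(n,"handle top z by u",[(round(a,3),np.percentile(z[b&(u>=a)&(u<a+.015)],90).round(4)) for a in np.arange(.55,.62,.015) if (b&(u>=a)&(u<a+.015)).sum()>3])
    b=(h>100)&(h<125)&(sa>120)&(u>.6)&(u<.76)&(abs(q+.164)<.08)&(z>.03)
    for lo in np.arange(.615,.75,.015):
        k=b&(u>=lo)&(u<lo+.015)
        if k.sum()>3: print("  blue",round(lo,3),k.sum(),np.percentile(z[k],[5,50,95]).round(4),np.percentile(q[k],[2,98]).round(3))
    b=(h>20)&(h<36)&(sa>90)&(u>.6)&(u<.8)&(abs(q+.164)<.06)&(z>.03)&(z<.115)
    if b.sum()>5: print("  soap",b.sum(),np.percentile(u[b],[2,98]),np.percentile(q[b],[2,98]),np.percentile(z[b],[2,98]))
    for nm,m in (("red",((h<8)|(h>172))&(sa>120)&(z>.04)&(z<.06)&(W[...,1]<-.2)&(W[...,0]>.6)&(W[...,0]<.9)),): print("  jar",rect(W[blob(m)]) if m.sum()>20 else 0)
```

```text
side handle top z by u [(np.float64(0.55), np.float64(0.0771)), (np.float64(0.565), np.float64(0.0773)), (np.float64(0.58), np.float64(0.0769)), (np.float64(0.595), np.float64(0.0769)), (np.float64(0.61), np.float64(0.0765))]
  soap 19 [0.64982122 0.71980815] [-0.18819683 -0.14945751] [0.0701818  0.09579012]
  jar (array([ 735.3, -295.4]), array([37.6, 52.3]), 65.6)
scene handle top z by u [(np.float64(0.55), np.float64(0.0774)), (np.float64(0.565), np.float64(0.0776)), (np.float64(0.58), np.float64(0.0785)), (np.float64(0.595), np.float64(0.0779)), (np.float64(0.61), np.float64(0.0767))]
  blue 0.615 38 [0.0489 0.0601 0.0727] [-0.206 -0.105]
  blue 0.63 14 [0.0478 0.0639 0.066 ] [-0.194 -0.107]
  blue 0.645 14 [0.0517 0.0641 0.066 ] [-0.191 -0.103]
  blue 0.66 9 [0.0484 0.063  0.066 ] [-0.125 -0.103]
  blue 0.675 9 [0.049  0.0642 0.0665] [-0.118 -0.104]
  blue 0.69 4 [0.063  0.0646 0.066 ] [-0.112 -0.105]
  soap 199 [0.64798563 0.70296802] [-0.19192567 -0.14360374] [0.05515859 0.09447963]
  jar (array([ 738.7, -287. ]), array([55.1, 54. ]), 3.6)
wrist handle top z by u [(np.float64(0.565), np.float64(0.0745)), (np.float64(0.58), np.float64(0.0744)), (np.float64(0.595), np.float64(0.0745)), (np.float64(0.61), np.float64(0.0739))]
  jar 0
```

The handle top is level at z ≈ 0.076 m and the bar top is at 0.094 m. The tray edge is about 26 mm inside the front, so it is home, and the gripper is clear.

```bash
python3 -c "
from rig import r
print(r.sign_off())"
```

```text
the job is handed in; nothing more can be done
None
```

I laid the soap bar flat in the tray and slid the tray to its end stop; it measures level behind the bumps with the bar still in it. I handed the job in at about 17 s, with the jar measured unmoved and the bottle and tin never approached.

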